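# Shut the tap of the bare filter head, then point at it

### The job

One of the four filter heads on the vacuum manifold stands bare, with neither funnel nor cover on it, and leaks air through its open tap: push that tap's handle round until it is shut, crossways to its pipe. Then point down at the middle of the bare head to show your colleague where the next membrane goes: hold the fingertips about two centimetres above its disc without ever touching the head, and finish there, still pointing after at least two seconds. Leave the other taps, the funnels, the cover, the bottles and the dish where they are.

Things in the scene. Friction and masses are not known exactly. Their poses are not given: they have to be found in the camera images.
- bare_disc (a point): Centre of the flat round top of the bare filter head, 120 mm above the table: the point to point at. The head is a steel mushroom 58 mm across with a grey disc 44 mm across on top, on a stem 24 mm thick; fixed. Four such heads stand in a row 110 mm apart on a steel manifold; the order of the four is different each time. This point's x axis runs from the tap through to the head (away from the robot, along the pipe), its y axis along the row of heads, z up
- bare_head: The same bare filter head with its stem; its origin lies on its axis at table height. It must not be touched
- bare_tap (a joint): Angle of the tap handle of the bare head: 0 = open, the handle in line with its pipe and pointing to the robot (-x of point bare_disc); 1.571 = shut, at its stop, the handle crossways, pointing along +y of point bare_disc. It starts between 0 and 0.25 and turns clockwise seen from above, about a vertical axis. It stays where it is left and takes about 1 to 1.5 N to push near its end
- bare_tap_pivot (a point): On the vertical axis of that tap, at mid-height of its handle, 74 mm above the table. The tap stands 105 mm in front of its head (-x of point bare_disc). The handle is a flat black bar 14 mm wide and 12 mm high (68 to 80 mm above the table), reaching 68 mm from the axis; beneath it is 28 mm of free space down to a pipe 40 mm above the table that runs below all the taps along the row
- bare_tap_end (a point): Middle of the outer end of that handle, 68 mm from the axis; its x axis points from the end back to the tap's axis
- fun1_tap_end (a point): Outer end of the like tap handle of a head that carries a funnel (open; leave alone)
- fun2_tap_end (a point): Outer end of the like tap handle of the other head that carries a funnel (open; leave alone)
- cap_tap_end (a point): Outer end of the like tap handle of the head that carries the cover (shut already, crossways; leave alone)
- funnel1: Loose steel funnel, 52 mm across below, 70 mm at the rim, 55 mm high, standing on a neighbouring head; origin at the centre of its underside, 120 mm above the table
- funnel2: Another such funnel on another head
- cover: Loose steel cover with a small knob, 60 mm across and 34 mm high, lying on another head; origin at the centre of its underside, 120 mm above the table
- bottle1: Loose clear sample bottle with white cap, 62 mm across, 125 mm high, beside the manifold; origin at the centre of its underside
- bottle2: Another such bottle
- bottle3: Another such bottle
- dish: Loose flat covered glass dish, 92 mm across, 16 mm high, beside the manifold; origin at the centre of its underside

How it is judged:
By the outcome, as a careful person would: the job done as asked, in the order asked, and still so for the second after the job is handed in, with the robot touching nothing.
It also fails if it takes over 48 s, if anything falls off the work surface, if the arm or the gripper's body presses on something with over 40 N, if the wrist force passes 120 N, or if a joint passes its speed limit or range.

### The arm

A 7-joint arm with a two-finger parallel gripper is mounted at the origin on the work surface. World frame = base frame: x ahead of the robot, y to its left, z up, the work surface at z = 0. Lengths are in m, angles in rad, forces in N, time in s.
With the tool pointing down it reaches from about 0.4 to 0.85 m from the base axis. Payload 4.5 kg.
Tool frame: the origin (TCP) lies on the centre line of the jaws, within the pads' length; the fingertips stand r.tcp_to_tips ahead of it and the grasp point (between the pads) lies 11 mm behind it (r.tcp_to_tips is the distance from the TCP to the fingertips, in m); y points along the fingers, x is the direction in which the jaws open and shut, and the axes are right-handed (so a half turn about y gives the same grasp; the last joint's range is limited). The gripper opens to 88 mm and grips with 3 to 60 N. Pads are 18 mm wide; open, the fingers measure 123 mm over their backs; the gripper's body (75 mm by 187 mm) begins 45 mm behind the grasp point.
Start: joints at [1.276, 0.689, -0.195, 1.565, 0.157, 0.902, -0.215], TCP at [0.202, -0.592, 0.247] pointing down, gripper open.
Joint ranges: [-3.01, 3.01], [-0.46, 2.08], [-1.47, 1.51], [0.13, 2.56], [-1, 4.14], [0.04, 2.09], [-2.66, 2.66]. Speed limits (rad/s): [2.57, 2.57, 3.14, 3.14, 3.14, 3.14, 3.14].

### API

Orientations are given as a unit quaternion [x, y, z, w].
In Python, from plant import r gives the robot as it stands. The module is installed in compiled form; this text tells all that it offers.
- The arm moves only by the shell command python3 -m inch 'ROWS' [OPENING] [FORCE]. ROWS is text: rows parted by semicolons, each of 4 numbers parted by spaces: the shift along the tool's x, y, z in mm, then the turn about the tool's y in degrees. In form: x y z spin; .... A call has 1 to 10 rows; each row is the pose to reach, as a shift and turn from the pose commanded when the call began, along the tool's axes at that moment; what a row does not reach only later rows make up. A row lasts 1/10 s, in which the tool goes at most 50 mm and 8.59 degrees, less where a joint would pass 70% of its speed; a pose out of reach is approached as far as the arm can. A call with a gripper value outside its range is refused whole. OPENING is the gripper command: -1 is shut, 1 is fully open, values between are in proportion, set as the call begins (- or left out, the last holds). The fingers move at their own pace and stop on an object; FORCE is the grip in N (left out, the last holds). Time passes only in rows, so rows that repeat a pose let the fingers close. It gives the time, the measured TCP pose, the force and the opening at its end, in the units of the state.
- r.get_state(): the state, without advancing time (a new reading comes with each control period).
- r.snapshot(name): name is "scene" or "top" or "wrist"; returns a dict with "frame" (400x640x3 uint8, red, green, blue), "intrinsics" (3x3 intrinsics, pixels), "dist_coeffs" ([k1, k2, p1, p2, k3] as OpenCV has them; the pictures are not rectified), "R" (3x3) and "t" (3): a world point X has camera coordinates R X + t. Camera axes: x right, y down, z forward; pixel columns grow to the right and rows downward; lengths in m; the calibration is good to about 2 mm. A picture is of the moment at which its call begins. There is no depth.
- r.finish_job(): hands the job in, once; it reports no verdict.
Trained networks look in the newest picture that a camera, given by its name, has taken for a name from the list of things; names that differ only in an ending like _2 or _b are one class to them, and where a whole thing is asked for, a point or a joint stands for the part that bears it (a point fixed in the world has none). Each returns a list of dicts, best first, with "p" (0 to 1); they miss things now and then, are a little off and sometimes report something else, mostly with a low value. They report only what shows in the picture. A call takes as long as a camera call.
- r.trace(camera, name): "region" (400x640 bool, what is visible of it) and "centre" ([row, column] in pixels, amid what is visible of it).
- r.tip_of(camera, name): "centre" ([row, column] in pixels: a listed point, or the origin of a listed thing).
The state is a dict: "clock": time; "q": joint angles; "qd": joint speeds; "joint_torque": joint torques, N m; "tool_pos": TCP position; "eef_rot": TCP orientation; "contact_force": force on the tool from outside, world axes, zero at the start; "moment": the same for the moment, N m; "opening": opening from 0.0 (shut) to 1.0 (fully open).
Only numpy, scipy, OpenCV 4.12 (cv2) and the standard library are available. Lean on these libraries where they do the work, as an engineer would, in place of code of your own. Each camera call takes 0.05 s, during which the arm holds its last target.

## Working session

There is one attempt and no reset: what is moved stays moved. The work goes in short steps, Python scripts to look and compute and a shell command to move; the robot and the scene stay as the last step left them, time stands still between calls to the robot, and variables do not carry over. Pictures are saved under pics/ and viewed, and the job is handed in when it is done.

```bash
mkdir -p pics; python3 - <<'E'
from plant import r
import cv2
s=r.get_state(); print({k:s[k] for k in("clock","tool_pos","eef_rot","opening")}, r.tcp_to_tips)
for c in("scene","top","wrist"):
    d=r.snapshot(c); cv2.imwrite(f"pics/a_{c}.png",d["frame"][...,::-1])
    print(c,(-d["R"].T@d["t"]).round(3))
    for n in("bare_disc","bare_tap_pivot","bare_tap_end","fun1_tap_end","cap_tap_end","cover","funnel1"):
        print(n,[(round(x["p"],2),[round(v,1) for v in x["centre"]]) for x in r.tip_of(c,n)[:4]])
E
```

```text
{'clock': 0.0, 'tool_pos': array([ 0.20154903, -0.59096247,  0.24591486]), 'eef_rot': array([-0.57475759,  0.41197341, -0.41086002,  0.57543519]), 'opening': 0.9995333639644564} 0.008
scene [1.439 0.058 0.672]
bare_disc [(0.81, [213.2, 328.9]), (0.53, [189.8, 299.3]), (0.24, [205.7, 333.4])]
bare_tap_pivot [(0.72, [207.1, 331.6]), (0.69, [191.6, 300.0]), (0.18, [212.3, 454.6]), (0.16, [205.8, 195.8])]
bare_tap_end [(0.43, [194.2, 339.6])]
fun1_tap_end [(0.48, [189.4, 296.0])]
cap_tap_end [(0.47, [216.7, 454.1])]
cover [(0.55, [219.5, 424.8]), (0.28, [206.5, 330.7])]
funnel1 [(0.76, [210.6, 281.6]), (0.68, [216.8, 373.7]), (0.31, [222.5, 427.4])]
top [ 0.321 -0.014  1.043]
bare_disc [(0.7, [166.0, 310.9])]
bare_tap_pivot [(0.87, [211.0, 307.7])]
bare_tap_end [(0.64, [232.9, 304.2])]
fun1_tap_end [(0.5, [238.2, 346.1]), (0.18, [162.2, 269.9])]
cap_tap_end [(0.48, [202.9, 200.0])]
cover [(0.67, [156.2, 229.0])]
funnel1 [(0.84, [169.7, 356.0]), (0.64, [167.5, 312.8]), (0.59, [211.9, 306.8]), (0.32, [161.8, 227.3])]
wrist [ 0.273 -0.569  0.385]
bare_disc []
bare_tap_pivot []
bare_tap_end []
fun1_tap_end []
cap_tap_end []
cover []
funnel1 []
```

View pics/a_scene.png

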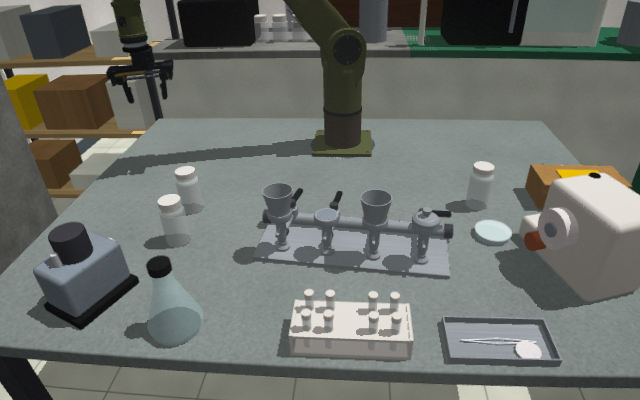

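View pics/a_top.png

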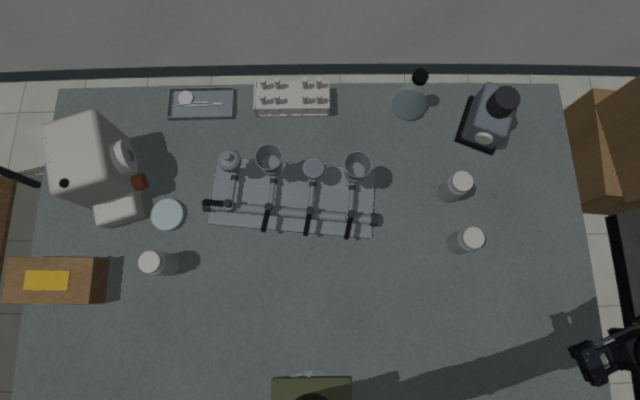

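The top view shows the bare head third from the left (disc about row 168, col 313), with its tap at about (211, 309) and the handle end at about (233, 307). The left neighbour's handle is at col 267 and the right one's at col 349. Next I'll enlarge this and measure it.

```bash
cat > h.py <<'E'
import numpy as np, cv2
from plant import r
def ray(d,rc):
    p=cv2.undistortPoints(np.array([[[rc[1],rc[0]]]],float),d["intrinsics"],d["dist_coeffs"])[0,0]
    return -d["R"].T@d["t"], d["R"].T@np.array([p[0],p[1],1])
def atz(d,rc,z):
    o,v=ray(d,rc); return o+v*(z-o[2])/v[2]
def proj(d,X):
    p,_=cv2.projectPoints(np.array([X],float),cv2.Rodrigues(d["R"])[0],d["t"],d["intrinsics"],d["dist_coeffs"]); return p[0,0][::-1]
E
python3 - <<'E'
from h import *
for c,b in(("top",(140,250,190,390)),("scene",(175,280,240,470))):
    d=r.snapshot(c)
    f=d["frame"][b[0]:b[1],b[2]:b[3]]
    cv2.imwrite(f"pics/b_{c}.png",cv2.resize(f,None,fx=800/f.shape[1],fy=800/f.shape[1],interpolation=cv2.INTER_CUBIC)[...,::-1])
    for n,z in(("bare_disc",.12),("bare_tap_pivot",.074),("bare_tap_end",.074),("fun1_tap_end",.074),("cap_tap_end",.074),("cover",.12),("funnel1",.12),("bottle1",0),("dish",0)):
        print(c,n,[(round(x["p"],2),[round(v,1) for v in x["centre"]],atz(d,x["centre"],z).round(4)) for x in r.tip_of(c,n)[:4]])
    for x in r.trace(c,"bare_tap")[:2]+r.trace(c,"bare_head")[:2]: print(x["p"],x["centre"],x["region"].sum())
E
```

```text
top bare_disc [(0.69, [167.2, 315.3], array([ 0.6293, -0.0167,  0.12  ]))]
top bare_tap_pivot [(0.88, [212.7, 307.7], array([0.5187, 0.0048, 0.074 ]))]
top bare_tap_end [(0.53, [235.8, 301.5], array([0.4577, 0.0214, 0.074 ])), (0.17, [179.4, 311.5], array([ 0.6102, -0.0062,  0.074 ]))]
top fun1_tap_end [(0.64, [237.7, 345.6], array([ 0.4512, -0.0932,  0.074 ]))]
top cap_tap_end [(0.76, [205.3, 200.4], array([0.5423, 0.2903, 0.074 ])), (0.26, [180.2, 314.2], array([ 0.6079, -0.0134,  0.074 ]))]
top cover [(0.78, [159.0, 228.1], array([0.6549, 0.2107, 0.12  ]))]
top funnel1 [(0.8, [167.5, 357.7], array([ 0.6272, -0.1266,  0.12  ])), (0.65, [162.2, 270.0], array([0.6445, 0.1009, 0.12  ]))]
top bottle1 [(0.95, [193.3, 446.6], array([ 0.5858, -0.3966,  0.    ])), (0.71, [240.8, 454.5], array([ 0.4476, -0.4061,  0.    ])), (0.7, [266.6, 167.8], array([0.3863, 0.3947, 0.    ])), (0.6, [161.6, 271.8], array([0.6884, 0.1106, 0.    ]))]
top dish [(0.66, [214.5, 166.4], array([0.5335, 0.4101, 0.    ]))]
0.62 [224.1, 308.3] 160
0.64 [168.8, 313.3] 369
scene bare_disc [(0.74, [209.1, 191.4], arra
[... 415 characters left out ...]
), (0.5, [192.9, 344.3], array([0.5395, 0.0278, 0.12  ])), (0.38, [201.5, 475.6], array([0.5661, 0.3376, 0.12  ]))]
scene funnel1 [(0.94, [208.1, 281.2], array([ 0.6124, -0.116 ,  0.12  ])), (0.57, [216.8, 374.9], array([0.6389, 0.0997, 0.12  ])), (0.35, [215.2, 327.7], array([ 0.6369, -0.0061,  0.12  ]))]
scene bottle1 [(0.82, [208.0, 194.6], array([ 0.4425, -0.4034,  0.    ])), (0.66, [202.7, 473.3], array([0.3831, 0.3904, 0.    ])), (0.58, [236.0, 180.6], array([ 0.5746, -0.3973,  0.    ])), (0.56, [256.0, 328.2], array([ 0.6358, -0.0071,  0.    ]))]
scene dish [(0.76, [237.2, 491.4], array([0.5443, 0.4022, 0.    ]))]
0.54 [198.6, 337.4] 107
0.24 [225.2, 326.9] 557
0.73 [223.7, 326.5] 571
```

View pics/b_top.png

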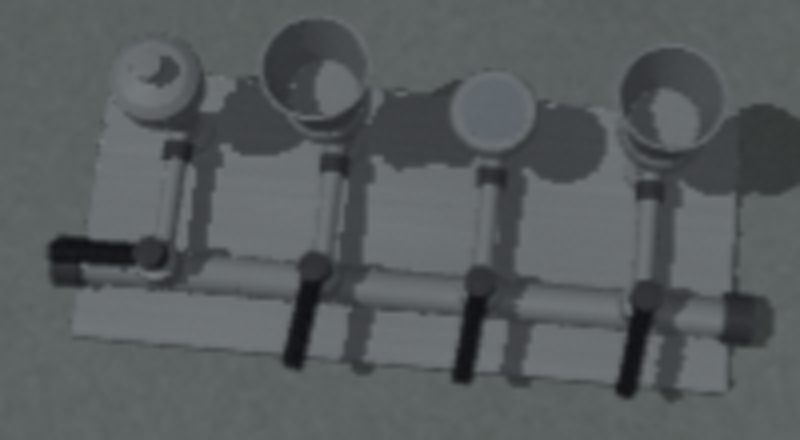

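View pics/b_scene.png

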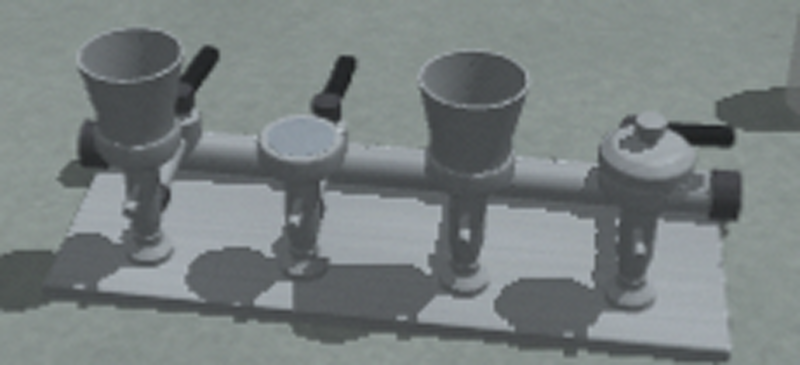

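Both enlargements agree. The bare head is flanked by two funnels. In the top picture its disc is at (167.8, 313.0), its tap cap at (210.3, 310.3) and its handle end at (235, 305.5). In the scene picture the disc is at (214.7, 326.8). Next I'll convert these to world positions.

```bash
python3 - <<'E'
from h import *
from scipy.spatial.transform import Rotation as Ro
t=r.snapshot("top");s=r.snapshot("scene")
print("disc",atz(t,(167.8,313),.12),atz(s,(214.7,326.8),.12))
print("piv",atz(t,(210.3,310.3),.084),atz(s,(175+103/3.478,240+327/3.478),.084))
print("end",atz(t,(235,305.5),.076),atz(s,(175+62/3.478,240+345/3.478),.078))
# other taps
for n,x,y in(("L",314,265),("R",647,296),("C",150,250)): print(n,atz(t,(140+y/4,190+x/4),.084))
for n,x,y in(("Lend",292,365),("Rend",627,394)): print(n,atz(t,(140+y/4,190+x/4),.076))
st=r.get_state(); print(Ro.from_quat(st["eef_rot"]).as_matrix().round(3),st["tool_pos"],st["clock"])
E
```

```text
disc [ 0.62773697 -0.01074347  0.12      ] [ 0.63498839 -0.00827957  0.12      ]
piv [ 0.52302094 -0.00228114  0.084     ] [0.53752663 0.00228977 0.084     ]
end [0.45933213 0.01089238 0.076     ] [0.47121702 0.01216245 0.078     ]
L [0.5352513  0.10728324 0.084     ]
R [ 0.51175123 -0.11042021  0.084     ]
C [0.54670802 0.21566845 0.084     ]
Lend [0.47050701 0.12153271 0.076     ]
Rend [ 0.44877648 -0.09599142  0.076     ]
[[ 0.323  0.     0.946]
 [-0.946 -0.     0.323]
 [ 0.    -1.     0.   ]] [ 0.20183128 -0.59153014  0.24674193] 2.5
```

```bash
python3 -m inch '-15 0 14 1; -40 0 38 3; -70 0 67 5; -100 0 96 7; -130 0 125 9; -160 0 154 11; -185 0 178 13; -205 0 197 14; -212 0 203 14; -212 0 203 14' -1 20; python3 - <<'E'
from h import *
from scipy.spatial.transform import Rotation as Ro
st=r.get_state();print(st["tool_pos"],st["opening"],st["clock"],st["contact_force"]);print(Ro.from_quat(st["eef_rot"]).as_matrix().round(3))
E
```

```text
clock: 3.5
tool_pos: [0.3261, -0.3247, 0.2469]
eef_rot: [-0.521, 0.478, -0.478, 0.521]
contact_force: [1.3, 0.4, 0.4]
opening: 0.12
[ 0.32611724 -0.32465532  0.24693589] 0.12038994291272181 3.5 [1.32952909 0.4385168  0.39225255]
[[ 0.087  0.     0.996]
 [-0.996 -0.     0.087]
 [ 0.    -1.     0.   ]]
```

```bash
python3 -m inch '-15 0 9 1; -45 0 26 3; -80 0 46 5; -115 0 67 7; -150 0 87 9; -185 0 107 10; -215 0 125 11; -240 0 139 11; -253 0 147 11; -253 0 147 11' -1 20; python3 - <<'E'
from h import *
from scipy.spatial.transform import Rotation as Ro
st=r.get_state();print(st["tool_pos"],st["opening"],st["clock"],st["contact_force"]);print(Ro.from_quat(st["eef_rot"]).as_matrix().round(3))
for c in("wrist","scene","top"):
    d=r.snapshot(c);cv2.imwrite(f"pics/c_{c}.png",d["frame"][...,::-1])
    print((-d["R"].T@d["t"]).round(3))
    for n,z in(("bare_disc",.12),("bare_tap_pivot",.074),("bare_tap_end",.074),("fun1_tap_end",.074)):
        print(c,n,[(round(x["p"],2),[round(v,1) for v in x["centre"]],atz(d,x["centre"],z).round(4)) for x in r.tip_of(c,n)[:3]])
E
```

```text
clock: 4.5
tool_pos: [0.4523, -0.0605, 0.2467]
eef_rot: [0.472, -0.525, 0.526, -0.473]
contact_force: [-0.5, -1.4, 0.0]
opening: 0.004
[ 0.45231231 -0.06045247  0.24672414] 0.0042966349044081175 4.5 [-0.52919401 -1.36117029  0.01761156]
[[-0.105  0.002  0.994]
 [-0.994  0.    -0.105]
 [-0.    -1.     0.002]]
[ 0.526 -0.07   0.385]
wrist bare_disc []
wrist bare_tap_pivot [(0.58, [104.7, 248.7], array([ 0.5307, -0.0049,  0.074 ]))]
wrist bare_tap_end [(0.55, [175.8, 246.6], array([0.4637, 0.0085, 0.074 ]))]
wrist fun1_tap_end [(0.79, [174.4, 353.6], array([ 0.4539, -0.0976,  0.074 ]))]
[1.439 0.058 0.672]
scene bare_disc [(0.71, [212.4, 326.8], array([ 0.6257, -0.0089,  0.12  ]))]
scene bare_tap_pivot []
scene bare_tap_end [(0.57, [191.4, 343.6], array([0.457 , 0.0232, 0.074 ]))]
scene fun1_tap_end [(0.65, [189.7, 299.5], array([ 0.4527, -0.0952,  0.074 ]))]
[ 0.321 -0.014  1.043]
top bare_disc [(0.78, [168.5, 313.4], array([ 0.6258, -0.0118,  0.12  ])), (0.28, [162.6, 270.0], array([0.6434, 0.1009, 0.12  ]))]
top bare_tap_pivot [(0.83, [212.5, 310.0], array([ 0.5192, -0.0013,  0.074 ]))]
top bare_tap_end [(0.46, [235.3, 304.6], array([0.4589, 0.0133, 0.074 ]))]
top fun1_tap_end []
```

View pics/c_wrist.png

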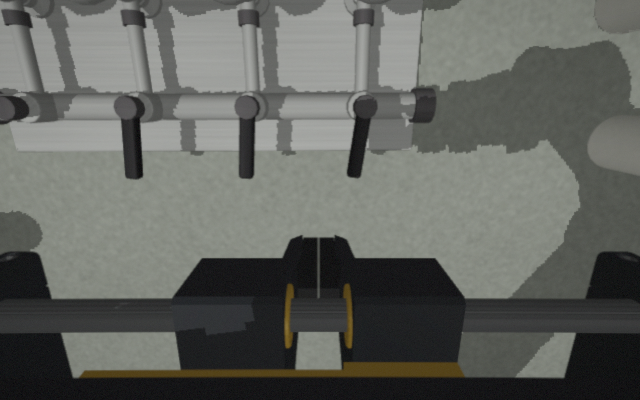

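View pics/c_scene.png

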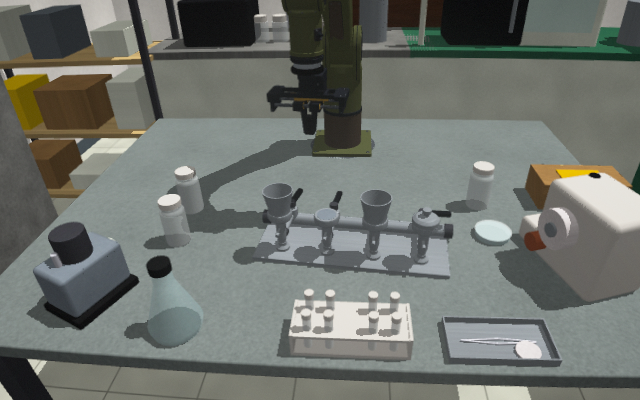

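In the wrist view the closed fingers are at the bottom centre. The bare tap is the middle handle of the three standing open: pivot cap at about (106, 246), end at about (176, 246). The row lies level in the image, so the tool is aligned with it.

```bash
python3 - <<'E'
from h import *
d=r.snapshot("wrist")
for n,rc,z in(("piv",(106,246.5),.084),("Lp",(105,128),.084),("Rp",(106,365.5),.084),("end",(177,246.5),.076),("Rend",(177,355),.076),("Lend",(177.5,134),.076)): print(n,atz(d,rc,z).round(4))
st=r.get_state();print(st["tool_pos"])
print("tips seen",proj(d,st["tool_pos"]-[0,0,.008]))
E
```

```text
piv [ 0.5278 -0.0054  0.084 ]
Lp [0.5399 0.1007 0.084 ]
Rp [ 0.5163 -0.1126  0.084 ]
end [0.4611 0.0079 0.076 ]
Rend [ 0.4496 -0.099   0.076 ]
Lend [0.4724 0.1184 0.076 ]
[ 0.4506279  -0.06077706  0.2467128 ]
tips seen [255.90183742 315.14903814]
```

```bash
python3 -m inch '-12 10 6 0; -24 30 12 0; -24 60 12 0; -24 90 12 0; -24 120 12 0; -24 140 12 0; -24 155 12 0; -24 160 12 0; -24 160 12 0'; python3 - <<'E'
from h import *
st=r.get_state();p=st["tool_pos"];print(p)
e=p[:2]-[.526,-.003];print("u,v",e@[.994,-.108],e@[.108,.994])
for c in("wrist","top"):
    d=r.snapshot(c);f=d["frame"]
    if c=="top": f=cv2.resize(f[140:260,190:390],None,fx=4,fy=4,interpolation=2)
    cv2.imwrite(f"pics/d_{c}.png",f[...,::-1])
E
```

```text
clock: 6.2
tool_pos: [0.465, -0.0375, 0.0859]
eef_rot: [-0.473, 0.526, -0.526, 0.472]
contact_force: [-0.5, -0.1, -0.1]
opening: 0.003
[ 0.46503778 -0.03753667  0.08585287]
u,v -0.056866490126234494 -0.0409133656937315
```

View pics/d_wrist.png

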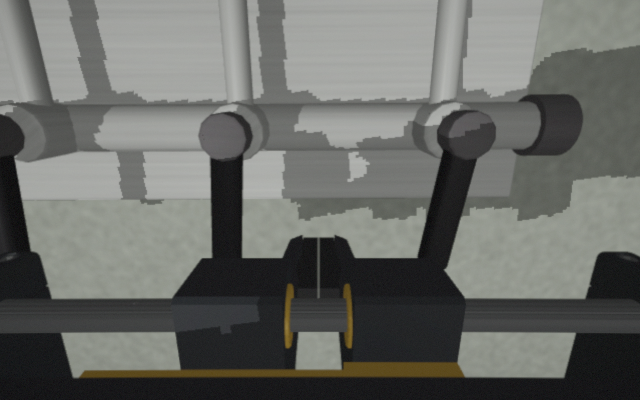

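View pics/d_top.png

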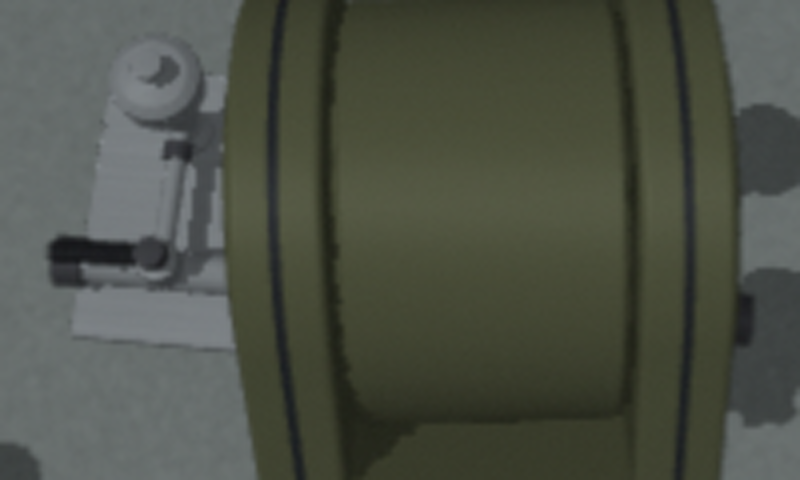

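```bash
python3 - <<'E'
from h import *
d=r.snapshot("wrist");p=r.get_state()["tool_pos"]
def uv(q): e=q[:2]-p[:2]; return (1000*np.array([e@[.994,-.108],e@[.108,.994]])).round(1)
print((-d["R"].T@d["t"]).round(3),d["intrinsics"][0,0])
for n,rc,z in(("piv",(134,222),.084),("h@250",(250,227),.08),("h@200",(200,227),.08),("Rpiv",(133,467),.084),("R@260",(260,435),.08),("tipL",(240,300),.078),("tipR",(240,340),.078)): print(n,uv(atz(d,rc,z)))
print(proj(d,p-[0,0,.008]))
E
```

```text
[ 0.54  -0.047  0.225] 319.1646161368065
piv [61.  40.6]
h@250 [ 3.6 44. ]
h@200 [29.7 42. ]
Rpiv [ 61.5 -65.9]
R@260 [ -1.8 -60.2]
tipL [8.1 7.7]
tipR [  8.2 -12.3]
[255.90657516 315.41406732]
```

```bash
python3 -m inch '0 9 0 0; 0 18 0 0; 0 18 0 0; -10 18 1 0; -20 18 2 0; -28 18 2 0; -36 18 3 0; -42 18 4 0; -48 18 5 0; -48 18 5 0'; python3 - <<'E'
from h import *
d=r.snapshot("wrist");print(r.get_state()["tool_pos"],r.get_state()["contact_force"])
cv2.imwrite("pics/e_wrist.png",d["frame"][...,::-1])
E
```

```text
clock: 7.35
tool_pos: [0.4756, 0.0101, 0.0688]
eef_rot: [-0.473, 0.526, -0.526, 0.473]
contact_force: [-0.3, -0.5, -1.0]
opening: 0.002
[0.47541741 0.00969059 0.06873205] [ 0.96953278  0.2549346  -0.52114713]
```

View pics/e_wrist.png

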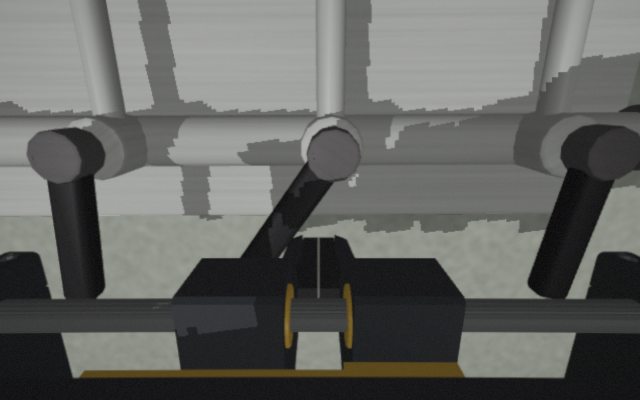

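The handle has turned to roughly 35°, with the fingers against its right side at about (245, 295). I'll keep going along the arc.

```bash
python3 -m inch '-6 0 3 0; -11 0 7 0; -16 0 11 0; -21 0 16 0; -25 0 21 0; -27 0 27 0; -29 0 31 0; -30 0 34 0; -31 0 37 0; -31 0 37 0'; python3 - <<'E'
from h import *
d=r.snapshot("wrist");print(r.get_state()["tool_pos"],r.get_state()["contact_force"])
cv2.imwrite("pics/f_wrist.png",d["frame"][...,::-1])
E
```

```text
clock: 8.4
tool_pos: [0.5139, 0.0354, 0.0685]
eef_rot: [-0.473, 0.527, -0.526, 0.471]
contact_force: [-3.6, -1.3, 1.9]
opening: 0.006
[0.51393792 0.03540533 0.06854493] [-4.98130132 -0.69184532  1.56105558]
```

View pics/f_wrist.png

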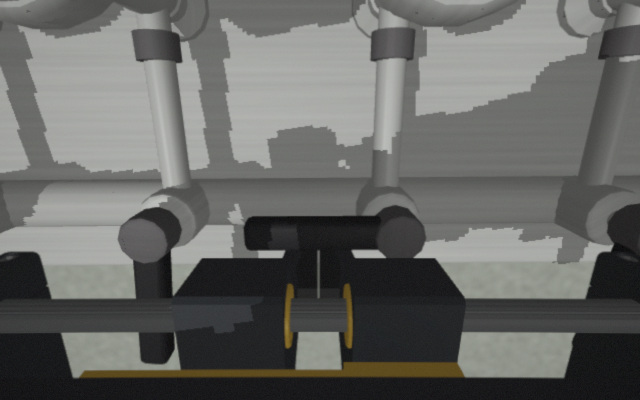

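The handle lies crossways, with its end at about (233, 250) and its cap at (235, 400). I'll press a little further to make sure it reaches the stop.

```bash
python3 -m inch '0 0 1 0; 0 0 2 0; 0 0 3 0; 0 0 3 0'; python3 - <<'E'
from h import *
print(r.get_state()["tool_pos"],r.get_state()["contact_force"])
E
```

```text
clock: 8.85
tool_pos: [0.514, 0.0354, 0.0685]
eef_rot: [-0.475, 0.528, -0.524, 0.47]
contact_force: [-9.2, 1.0, 6.6]
opening: 0.008
[0.514046   0.03540978 0.06848281] [-9.23151309  0.96807372  6.61877922]
```

It's at the stop: the force rose to 9 N with no further motion. Now I'll back off and rise.

```bash
python3 -m inch '0 0 -10 0; 0 0 -30 0; 0 -10 -35 0; 0 -40 -35 0; 0 -80 -35 0; 0 -120 -35 0; 0 -150 -35 0; 0 -165 -35 0; 0 -170 -35 0; 0 -170 -35 0'; python3 - <<'E'
from h import *
st=r.get_state();p=st["tool_pos"];print(p,st["contact_force"])
for c in("wrist","scene"):
    d=r.snapshot(c);f=d["frame"]
    if c=="scene": f=cv2.resize(f[100:280,200:480],None,fx=2.8,fy=2.8,interpolation=2)
    cv2.imwrite(f"pics/g_{c}.png",f[...,::-1])
    for n,z in(("bare_disc",.12),("bare_tap_pivot",.074),("bare_tap_end",.074)):
        print(c,n,[(round(x["p"],2),[round(v,1) for v in x["centre"]],atz(d,x["centre"],z).round(4)) for x in r.tip_of(c,n)[:3]])
E
```

```text
clock: 9.85
tool_pos: [0.4846, 0.0394, 0.2397]
eef_rot: [0.471, -0.525, 0.527, -0.473]
contact_force: [0.2, -0.6, -1.4]
opening: 0.005
[0.48463372 0.03940765 0.23967674] [ 0.20797517 -0.57199517 -1.37505308]
wrist bare_disc []
wrist bare_tap_pivot [(0.92, [131.3, 359.6], array([ 0.5286, -0.0057,  0.074 ])), (0.29, [264.0, 54.9], array([0.4255, 0.3228, 0.074 ]))]
wrist bare_tap_end [(0.97, [134.6, 287.3], array([0.5328, 0.062 , 0.074 ]))]
scene bare_disc [(0.6, [212.5, 328.9], array([ 0.626 , -0.0041,  0.12  ])), (0.53, [201.0, 473.0], array([0.5641, 0.332 , 0.12  ]))]
scene bare_tap_pivot [(0.56, [205.0, 332.1], array([ 0.5242, -0.0034,  0.074 ]))]
scene bare_tap_end [(0.72, [210.2, 363.5], array([0.5446, 0.0757, 0.074 ]))]
```

View pics/g_wrist.png

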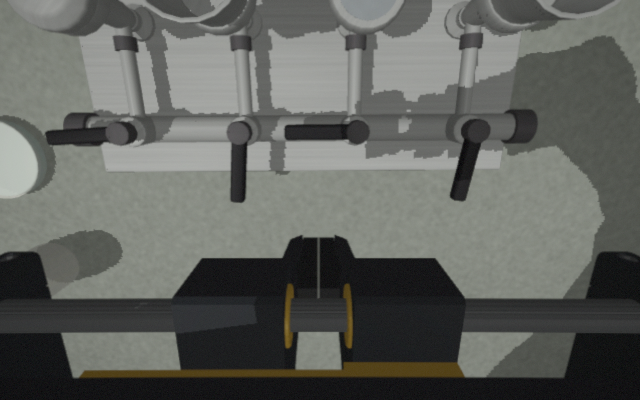

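View pics/g_scene.png

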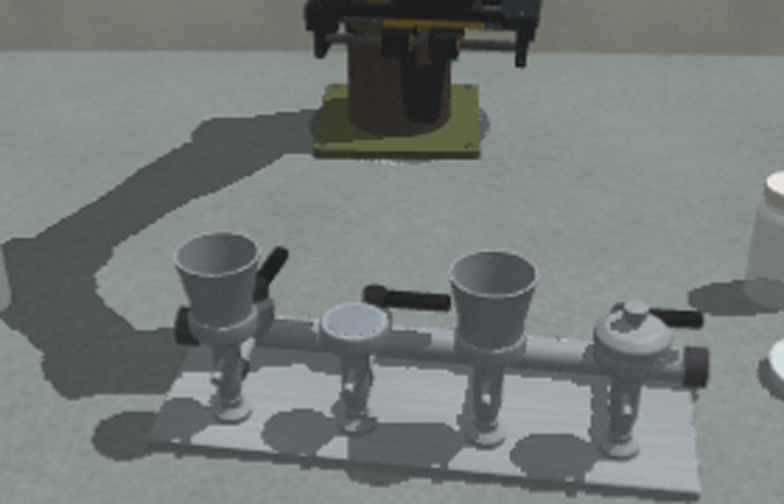

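The bare tap's handle now lies along the row, in line with the covered head's shut tap, and the other handles are unchanged. Next I'll bring the wrist camera over the disc to refine its position.

```bash
python3 -m inch '5 0 10 0; 12 0 28 0; 20 0 48 0; 28 0 65 0; 33 0 76 0; 35 0 80 0; 35 0 80 0; 35 0 80 0'; python3 - <<'E'
from h import *
st=r.get_state();p=st["tool_pos"];print(p,st["contact_force"])
d=r.snapshot("wrist");f=d["frame"]
cv2.imwrite(f"pics/h_wrist.png",f[...,::-1])
print((-d["R"].T@d["t"]).round(4))
for x in r.tip_of("wrist","bare_disc")[:2]: print(x,atz(d,x["centre"],.12))
g=cv2.medianBlur(cv2.cvtColor(f,cv2.COLOR_RGB2GRAY),3)
c=cv2.HoughCircles(g,cv2.HOUGH_GRADIENT,1,30,param1=80,param2=25,minRadius=15,maxRadius=70)
if c is not None:
    for x,y,R in c[0][:8]: print(x,y,R,atz(d,(y,x),.12))
E
```

```text
clock: 11.05
tool_pos: [0.5588, -0.0039, 0.2385]
eef_rot: [-0.473, 0.526, -0.526, 0.472]
contact_force: [0.0, 0.4, -0.2]
opening: 0.002
[ 0.55883837 -0.00393594  0.23850996] [ 0.00852087  0.39718775 -0.21140485]
[ 0.6332 -0.0133  0.3765]
{'centre': [100.3, 320.3], 'p': 0.97} [ 0.63360998 -0.01511362  0.12      ]
{'centre': [210.2, 252.3], 'p': 0.3} [0.55091045 0.05165268 0.12      ]
125.5 109.5 68.3 [0.64266912 0.13532616 0.12      ]
494.5 87.5 65.0 [ 0.62856602 -0.14746842  0.12      ]
319.5 100.5 35.7 [ 0.63352932 -0.01448642  0.12      ]
173.5 104.5 34.4 [0.64246167 0.09769433 0.12      ]
516.5 108.5 69.4 [ 0.61119806 -0.16507708  0.12      ]
146.5 87.5 66.1 [0.6567219  0.11505311 0.12      ]
296.5 150.5 68.3 [0.59725364 0.00795091 0.12      ]
259.5 167.5 63.9 [0.58668962 0.0397267  0.12      ]
```

View pics/h_wrist.png

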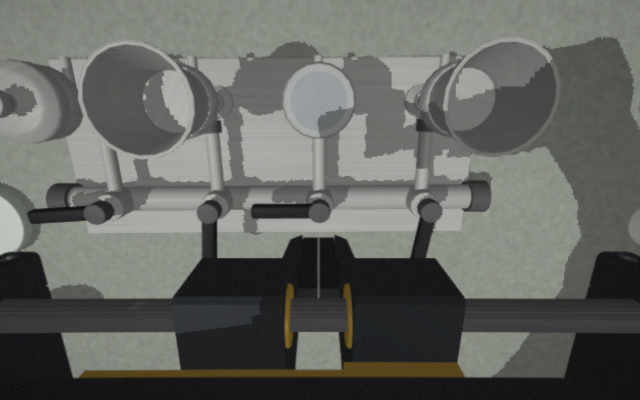

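The disc shows at (100, 320), almost straight under the camera. That puts it at about (0.6335, -0.015), against (0.628, -0.011) from the top camera. I'll move over it and come down most of the way.

```bash
python3 -m inch '0 0 8 0; 1 0 25 0; 2 0 45 0; 2 0 62 0; 2 0 72 0; 2 10 74 0; 2 35 74 0; 2 58 74 0; 2 68 74 0; 2 68 74 0'; python3 -m inch '0 0 0 0; 0 0 0 0'; python3 - <<'E'
from h import *
st=r.get_state();p=st["tool_pos"];print(p,st["contact_force"])
for c,b in(("scene",(150,270,260,400)),("wrist",(0,400,0,640))):
    d=r.snapshot(c);f=d["frame"][b[0]:b[1],b[2]:b[3]]
    print(c,"tip proj",proj(d,p-[0,0,.008]),"disc proj",proj(d,[.632,-.0137,.12]))
    f=cv2.resize(f,None,fx=5 if c=="scene" else 1,fy=5 if c=="scene" else 1,interpolation=2)
    cv2.imwrite(f"pics/i_{c}.png",f[...,::-1])
E
```

```text
clock: 12.15
tool_pos: [0.6312, -0.0139, 0.169]
eef_rot: [-0.474, 0.527, -0.525, 0.471]
contact_force: [-0.3, 0.5, 0.4]
opening: 0.009
clock: 12.35
tool_pos: [0.6335, -0.0141, 0.1719]
eef_rot: [0.472, -0.526, 0.527, -0.473]
contact_force: [-0.4, -1.0, 0.3]
opening: 0.005
[ 0.63351541 -0.01410981  0.17190828] [-0.40894136 -0.96623555  0.26521874]
scene tip proj [197.83918549 323.82865146] disc proj [213.89843252 324.50363144]
wrist tip proj [255.86616279 315.21080805] disc proj [226.3353112  315.42820774]
```

View pics/i_scene.png

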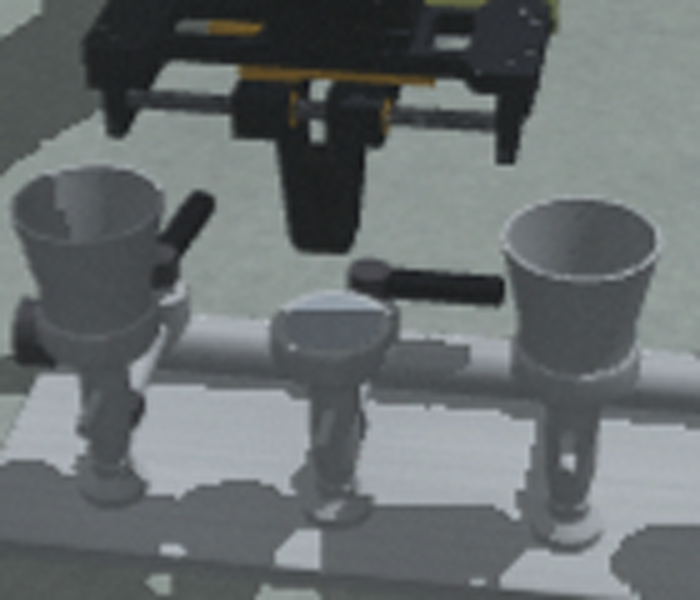

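View pics/i_wrist.png

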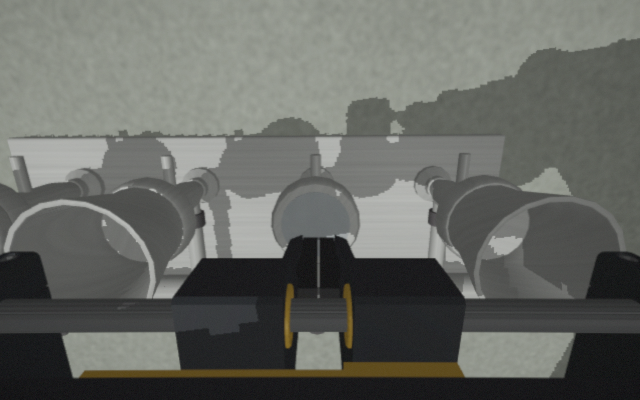

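In the scene view the fingertips, at about crop (322, 250), sit slightly left of the disc centre at (335, 325). In the wrist view the disc centre (col 315.5) is left of the finger seam (col 318.5). Both call for a shift of about 2 to 3 mm towards +y. Contact with the tap at its stop puts the disc at x ≈ 0.631, so I'll correct and descend.

```bash
python3 -m inch '-1 2 0 0; -2 6 -1 0; -3 10 -1 0; -3 14 -1 0; -3 17 -1 0; -3 20 -1 0; -3 22 -1 0; -3 22 -1 0'; python3 - <<'E'
from h import *
P=[];F=[]
for c,b in(("scene",(150,270,260,400)),("wrist",(0,400,0,640)),("scene",(150,270,260,400)),("scene",(150,270,260,400))):
    d=r.snapshot(c);f=d["frame"][b[0]:b[1],b[2]:b[3]]
    s=r.get_state();P.append(s["tool_pos"]);F.append(s["contact_force"])
    k=5 if c=="scene" else 1
    cv2.imwrite(f"pics/j_{c}.png",cv2.resize(f,None,fx=k,fy=k,interpolation=2)[...,::-1])
print(np.mean(P,0),np.std(P,0),np.mean(F,0))
E
```

```text
clock: 13.25
tool_pos: [0.6319, -0.0111, 0.1484]
eef_rot: [-0.473, 0.526, -0.526, 0.472]
contact_force: [-0.7, 1.0, -0.2]
opening: 0.004
[ 0.63210941 -0.01106506  0.14876375] [8.11146815e-05 2.31936241e-05 1.22526513e-04] [-0.00954159 -0.41885118  0.03977456]
```

View pics/j_scene.png

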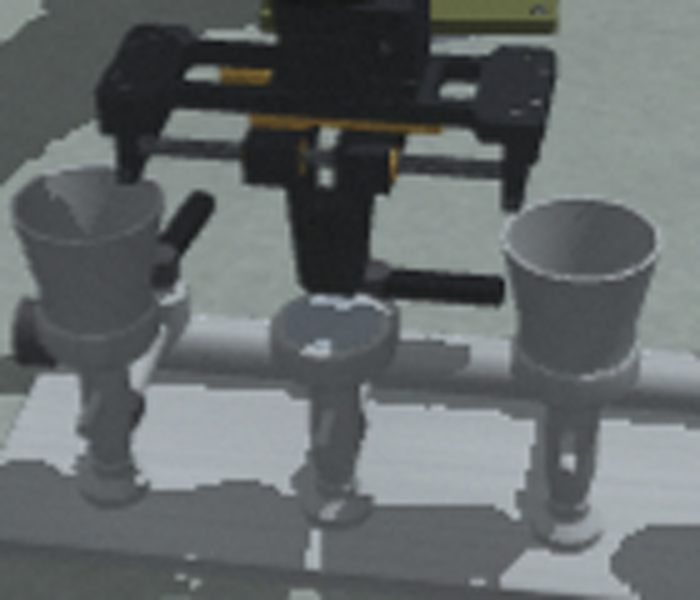

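View pics/j_wrist.png

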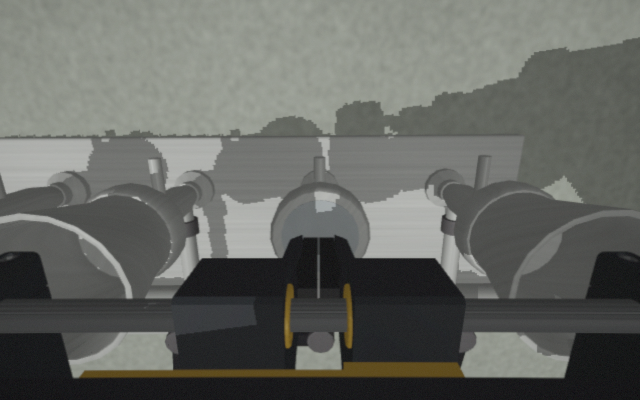

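The fingertips at (333, 292) are now centred over the disc at (335, 325) and about 2 cm above it. In the wrist view the head's centre (col 320) lines up with the finger seam (col 318.5). I'll hold here, then hand in.

```bash
for i in 1 2 3; do python3 -m inch '0 0 0 0; 0 0 0 0; 0 0 0 0; 0 0 0 0; 0 0 0 0; 0 0 0 0; 0 0 0 0; 0 0 0 0; 0 0 0 0; 0 0 0 0' | tail -5; done; python3 - <<'E'
from plant import r
s=r.get_state();print(s["clock"],s["tool_pos"],s["contact_force"]);print(r.finish_job())
E
```

```text
clock: 14.45
tool_pos: [0.632, -0.011, 0.1487]
eef_rot: [0.472, -0.526, 0.526, -0.472]
contact_force: [-0.1, -0.4, 0.2]
opening: 0.004
clock: 15.45
tool_pos: [0.632, -0.011, 0.1487]
eef_rot: [0.472, -0.526, 0.526, -0.472]
contact_force: [0.6, -0.9, -0.6]
opening: 0.003
clock: 16.45
tool_pos: [0.6321, -0.0111, 0.1487]
eef_rot: [0.472, -0.526, 0.526, -0.472]
contact_force: [-0.6, -0.3, -1.0]
opening: 0.0
16.45 [ 0.63205696 -0.01105074  0.14873967] [-0.63125743 -0.25655514 -0.96098857]
the job is handed in; nothing more can be done
None
```

I shut the bare head's tap, then pointed down at the middle of its disc with the closed fingertips for over 3 s, and handed the job in at about 16.5 s.

- **Tap:** I pushed the handle round until it stopped. The force there rose to about 9 N with no further motion, and the pictures show the handle crossways. One reading from the wrist picture gave about 1.53 rad rather than 1.571; I put that down to measurement error.
- **Pointing:** the fingertips are about 141 mm above the table, so about 2 cm above the disc. In the last pictures they are centred to within 1–2 mm side to side. While I held there, the measured force was only noise, about 1 N.
- **Disagreement:** along the pipe the cameras put the disc anywhere from x = 0.626 to 0.635 m. Contact with the tap at its stop gave about 0.631, and I finished at 0.632. Across the row, estimates ran from y = −0.004 to −0.017, and I finished at −0.011.
- **Other items:** the other taps, the funnels and the cover look unmoved in the pictures. I did not check the bottles and dish again after the push, but the arm stayed well clear of them.

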